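# Clamp the sample canister in the shaker cradle

### The arm

A 6-joint arm with a two-finger parallel gripper is mounted at the origin on the work surface. World frame = base frame: x ahead of the robot, y to its left, z up, the work surface at z = 0. Lengths are in m, angles in degrees, forces in N, time in s.
With the tool pointing down it reaches from about 0.4 to 0.825 m from the base axis. Payload 7 kg.
Tool frame: the origin (TCP) lies midway between the tips of the shut fingers; the grasp point (between the pads) lies 19 mm behind it; z points along the fingers, y is the direction in which the jaws open and shut (so a half turn about z gives the same grasp; the last joint's range is limited). The gripper opens to 88 mm and grips with 3 to 60 N. Pads are 19 mm wide; open, the fingers measure 130 mm over their backs; the gripper's body (78 mm by 193 mm) begins 47 mm behind the grasp point.
Start: joints at [-53.509, 20.546, 0.682, 0, -70.136, -16.507], TCP at [0.231, -0.634, 0.227] pointing down, gripper open.
Joint ranges: [-176.03, 176.03], [-82.01, 121.73], [-58.28, 71.71], [-173.87, 95.51], [-174.79, -0.11], [-173.66, 173.66]. Speed limits (degrees/s): [136.94, 136.94, 172.46, 180, 180, 180].

### API

Orientations are given as [roll, pitch, yaw] about the fixed x, y, z axes, in that order (R = Rz(yaw) Ry(pitch) Rx(roll)).
In Python, from plant import ctrl, snapshot gives the robot as it stands.
- The arm moves only by the shell command python3 -m pendant 'ROWS'. ROWS is JSON, a list of rows, each a list of 7 numbers: the shift along the tool's x, y, z in m, then the turn, a rotation vector about the tool's x, y, z in rad, then the opening, from -1 (shut) to 1 (fully open), so that 0 is half open. In form: [[x, y, z, ax, ay, az, jaw], ...]. A call has 1 to 12 rows; each row is the pose to reach, as a shift and turn from the pose commanded when the call began, along the tool's axes at that moment; what a row does not reach only later rows make up. A row lasts 1/8 s, in which the tool goes at most 62.5 mm and 10.7 degrees, less where a joint would pass 70% of its speed; a pose out of reach is approached as far as the arm can. A call with a gripper value outside its range is refused whole. The fingers move at their own pace and stop on an object; the grip force is fixed at half the most. Time passes only in rows, so rows that repeat a pose let the fingers close. It gives the time, the measured TCP pose, the force and the opening at its end, in the units of the state.
- ctrl.get_obs(): the state, without advancing time (a new reading comes with each control period).
- snapshot(name): name is "side" or "top"; returns a dict with "image" (420x560x3 uint8, blue, green, red), "mtx" (3x3 intrinsics, pixels), "k1" (the pictures are not rectified: a ray, as slopes to the right and down, at radius r is drawn at 1 + k1 r^2 times it, then the intrinsics apply), "eye" and "attitude" of the camera in the world. Camera axes: x right, y up, looking along -z (the intrinsics and any distortion apply to the point x, -y, -z); pixel columns grow to the right and rows downward; lengths in m; the calibration is good to about 2 mm. A picture is of the moment at which its call begins. There is no depth.
- ctrl.close_job(): hands the job in, once; it reports no verdict.
The state is a dict: "clock": time; "joint_pos": joint angles; "qvel": joint speeds; "tau": joint torques, N m; "tool_pos": TCP position; "orientation": TCP orientation; "force": force on the tool from outside, world axes, zero at the start; "moment": the same for the moment, N m; "opening": finger opening in m.
Only numpy, scipy, OpenCV 4.12 (cv2) and the standard library are available. Lean on these libraries where they do the work, as an engineer would, in place of code of your own. Each camera call takes 0.05 s, during which the arm holds its last target.

### The job

Take the tall sample canister out of the rack and stand it down free on the open bench to change your grip. Then stand it in the clamp cradle between the stop and the open cam lever, let go of it, and push the lever through its quarter turn to the end stop so that the canister is clamped against the stop. Leave the short canister, the check weight and the jar where they are.

Things in the scene. Friction and masses are not known exactly. Their poses are not given: they have to be found in the camera images.
- canister: tall sample canister, plain steel box with a flush flat lid: 56 mm long (its x), 40 mm wide (its y), 80 mm tall (z); origin at the centre of its underside; about 0.45 kg. It is the taller of the two canisters in the rack; either slot. Either way round is right.
- short_canister: bystander: the same 56 x 40 mm footprint but only 50 mm tall, in the rack's other slot; origin at the centre of its underside
- rack: fixed steel rack with two slots side by side at y = -27 and +27 mm of the rack; origin at the centre of its underside. Floor plate 70 (x) x 116 (y) x 8 mm thick; the canisters stand on it, their long axis along the rack's x.
- rack_top (a point): middle of the rack at the top of its walls, 88 mm above the bench. Three upright walls, 8 mm thick, 52 mm long in x, at y = -54, 0, +54 mm, flush with the tall canister's top: there it can be gripped only by its two ends (56 mm apart along x), which are open.
- cradle: fixed clamp cradle; origin at bench level, under where the clamped canister's centre will be. Base plate (x -60 to 84 mm, y -55 to 55 mm) 20 mm thick; the canister stands on it, its long axis along the cradle's x, between the stop at -x and the cam at +x. There only its sides (40 mm apart along y) are free for the fingers; its ends are hidden.
- seat (a point): where to set the canister's underside centre: on the base plate, 20 mm above the bench, 4.5 mm from the cradle's origin towards +x. Its centre has room from x = 0 (touching the pad) to x = 8 to 10 mm (touching the open cam). Two lips 10 mm high at y = -25.5 and +25.5 mm, 6 mm thick, leave 45 mm for its 40 mm width.
- stop_face (a point): foot of the stop's face, at the cradle's x = -28 mm, 20 mm above the bench. The stop is an upright metal block with a sprung metal pad before it, 56 mm wide in y, its top 106 mm above the bench (6 mm over the canister's top once it stands there). The pad gives a few mm under 5 to 15 N; closing the lever presses the canister 1 to 3 mm into it.
- clamp_lever (a joint): angle of the cam lever about the vertical pivot, rad. 0 = open, the lever points to the cradle's -y; grows anticlockwise seen from above; 1.571 = end stop, the lever points to the cradle's +x. Starts between 0 and 0.2. Light friction (about 0.12 N m, 1.5 N at the grip) and no spring: it stays where it is left. Over the last third of the turn the cam presses the canister on the sprung pad and the lever takes up to about 6 N at the grip.
- lever_grip (a point): centre of the lever's black grip, 88 mm from the pivot and 81 mm above the bench; the grip is 60 mm long along the lever, 20 mm wide and 16 mm high, nothing stands beneath it but the base plate. Moves with the lever.
- lever_pivot (a point): point on the lever's vertical pivot axis, 81 mm above the bench; fixed, at the cradle's x = 54.9 mm, y = 0. Its axes are the cradle's. The lever's hub carries an eccentric round cam 36 mm across, 46 to 68 mm above the bench, that bears on the canister's end
- check_weight: bystander: steel cylindrical check weight with a knob, 42 mm across, 58 mm tall, on the bench beyond the work; origin at the centre of its underside
- jar: bystander: glass jar with a white cap, 52 mm across, 60 mm tall, on the bench between rack and cradle, on the robot's side; origin at the centre of its underside
There are look-alikes about, which are no part of the job. Of the things that look like the cradle, the largest one is meant.

How it is judged (in metres and radians):
On the way, in this order (a step that is already met when the one before it is completed fails the run):
1. the tall canister stands upright on the open bench, let go (height (world z) of canister below 0.004 m and angle between canister's own z axis and vertical below 0.06 rad and contact force between the fingers and canister below 0.1 N and linear speed of canister below 0.01 m/s and contact force between canister and rack below 0.05 N and contact force between canister and cradle below 0.05 N), for 0.2 s.
2. the canister stands in the cradle, let go, with the lever still open (x of canister in the frame of cradle between -0.004 and 0.014 m and y of canister in the frame of cradle between -0.007 and 0.007 m and z of canister in the frame of cradle between 0.017 and 0.024 m and angle between canister's own z axis and vertical below 0.06 rad and angle between the x axis of canister and the x axis of cradle, either way round below 0.15 rad and contact force between the fingers and canister below 0.1 N and linear speed of canister below 0.01 m/s and value of joint clamp_lever below 0.5 rad), for 0.2 s.
3. the lever is at its end stop (value of joint clamp_lever above 1.5 rad), for 0.2 s.
At the end, for the whole second after the job is handed in: The lever is over 1.5 rad (end stop 1.571). The tall canister is let go, at rest on the cradle's seat and against the sprung pad: centre between x = -5 and +2 mm of the cradle, within 7 mm of its centre line, upright within 0.06 rad, long axis within 0.12 rad of the cradle's x (x of canister in the frame of cradle between -0.005 and 0.002 m and y of canister in the frame of cradle between -0.007 and 0.007 m and z of canister in the frame of cradle between 0.017 and 0.024 m and angle between canister's own z axis and vertical below 0.06 rad and angle between the x axis of canister and the x axis of cradle, either way round below 0.12 rad and linear speed of canister below 0.01 m/s and contact force between the fingers and canister below 0.1 N and value of joint clamp_lever above 1.5 rad); the robot touches nothing.
It fails at once if the short canister, the check weight or the jar is moved by more than 25 mm (distance of any of short_canister, check_weight, jar from where it was at the start of the episode above 0.025 m).
It fails at once if the tall canister is tipped over (more than 60 degrees) (angle between canister's own z axis and vertical above 1.05 rad).
It also fails if it takes over 72 s, if anything falls off the work surface, if the arm or the gripper's body presses on something with over 40 N, if the wrist force passes 120 N, or if a joint passes its speed limit or range.

## Working session

There is one attempt and no reset: what is moved stays moved. The work goes in short steps, Python scripts to look and compute and a shell command to move; the robot and the scene stay as the last step left them, time stands still between calls to the robot, and variables do not carry over. Pictures are saved under pics/ and viewed, and the job is handed in when it is done.

```bash
ls; mkdir -p pics; python3 - <<'E'
from plant import ctrl, snapshot
import cv2, numpy as np
print(ctrl.get_obs())
for n in ("top","side"):
    s=snapshot(n); cv2.imwrite(f"pics/{n}0.png",s["image"]); print(n,s["mtx"],s["k1"],s["eye"],s["attitude"])
E
```

```text
pics
{'clock': 0.0, 'joint_pos': array([-5.35081086e+01,  2.05918473e+01,  6.32074106e-01, -2.04858639e-02,
       -7.01360502e+01, -1.65068693e+01]), 'qvel': array([-0.02551517,  0.01565162,  0.01458456, -0.0381888 , -0.06472968,
        0.00562439]), 'tau': array([ 1.42976420e-03, -5.82725823e+01,  2.93052900e+01,  6.99705496e+00,
        6.90956818e-03, -1.80312009e-04]), 'tool_pos': array([ 0.23049564, -0.63388608,  0.22560398]), 'orientation': array([ 1.79902654e+02, -8.76491371e-03, -1.60021947e+02]), 'force': array([-0.15091931, -0.63060215, -0.35812437]), 'moment': array([-0.04673429, -0.01834463,  0.06755672]), 'opening': 0.08738970655359153}
top [[434.39535292   0.         283.70795006]
 [  0.         434.39535292 205.35060254]
 [  0.           0.           1.        ]] -0.13318913763850868 [ 0.45994314 -0.06106696  1.13532441] [  2.59059174  -0.69652208 -90.77621603]
side [[498.54977077   0.         284.22075515]
 [  0.         498.54977077 221.92588725]
 [  0.           0.           1.        ]] -0.08775474748090255 [-0.10593675  0.7960988   0.67692006] [  61.40162495   -1.04743343 -143.91353246]
```

View pics/top0.png

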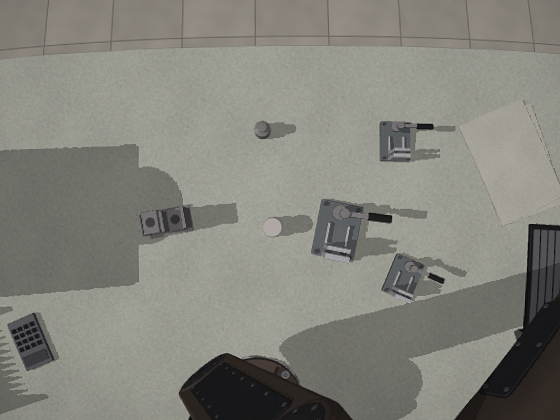

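View pics/side0.png

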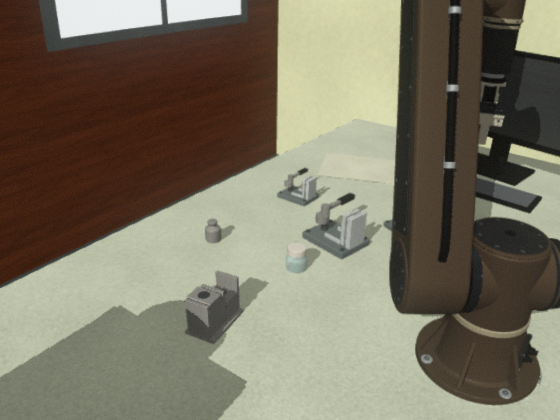

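The top view shows three cradle-like things: at pixel (338,230), the largest, and smaller ones at (398,140) and (404,277). The rack is at (165,221), the jar at (273,227) and the check weight at (262,130). I choose the cradle at (338,230). In the side view the rack is at (212,307), with its tall canister in the near slot. I'll check both in enlarged crops.

```bash
cat > h.py <<'E'
from plant import ctrl, snapshot
import cv2, numpy as np
from scipy.spatial.transform import Rotation as R
class Cam:
    def __init__(s,n):
        d=snapshot(n); s.im=d["image"]; s.K=d["mtx"]; s.k1=d["k1"]; s.e=np.array(d["eye"])
        s.R=R.from_euler('xyz',d["attitude"],degrees=True).as_matrix()
        s.D=np.array([s.k1,0,0,0,0.])
        s.F=np.diag([1,-1,-1.])
    def ray(s,px):
        p=cv2.undistortPoints(np.array(px,float).reshape(-1,1,2),s.K,s.D).reshape(-1,2)
        v=np.c_[p,np.ones(len(p))]@s.F.T@s.R.T
        return v
    def plane(s,px,z):
        v=s.ray(px); return s.e+v*((z-s.e[2])/v[:,2])[:,None]
    def proj(s,P):
        c=(np.array(P,float).reshape(-1,3)-s.e)@s.R@s.F
        return cv2.projectPoints(c,np.zeros(3),np.zeros(3),s.K,s.D)[0].reshape(-1,2)
def crop(im,x0,y0,x1,y1,k,name):
    cv2.imwrite(name,cv2.resize(im[y0:y1,x0:x1],None,fx=k,fy=k,interpolation=cv2.INTER_CUBIC))
E
python3 - <<'E'
from h import *
t=Cam("top");s=Cam("side")
a=t.im; b=s.im
crop(a,130,190,230,250,7,"pics/rack_t.png");crop(a,300,185,400,270,7,"pics/cr_t.png")
crop(b,170,255,270,345,6,"pics/rack_s.png");crop(b,290,180,380,260,7,"pics/cr_s.png")
print(t.proj([0,0,0]),s.proj([0,0,0]))
print(t.plane([[338,230],[165,221],[273,227]],0))
print(s.plane([[335,240],[212,320],[296,268]],0))
E
```

```text
[[257.68117859 399.34945493]] [[475.52193598 357.36740081]]
[[ 0.44462492 -0.21694852  0.        ]
 [ 0.47397677  0.23726209  0.        ]
 [ 0.45491071 -0.04684097  0.        ]]
[[ 4.49074881e-01 -2.16840394e-01  0.00000000e+00]
 [ 4.82668404e-01  2.23131246e-01  1.11022302e-16]
 [ 4.55221304e-01 -4.34270965e-02  0.00000000e+00]]
```

View pics/rack_t.png

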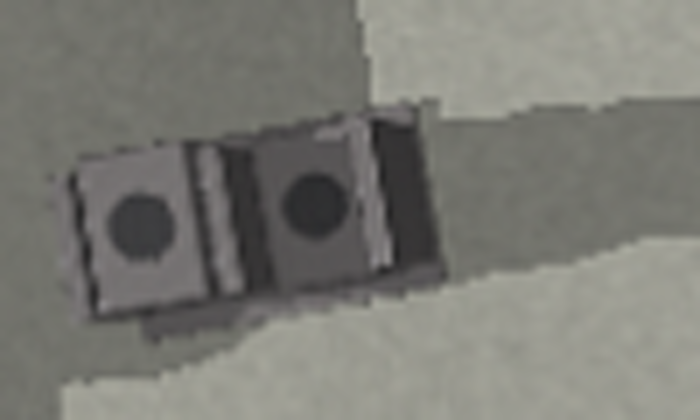

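View pics/cr_t.png

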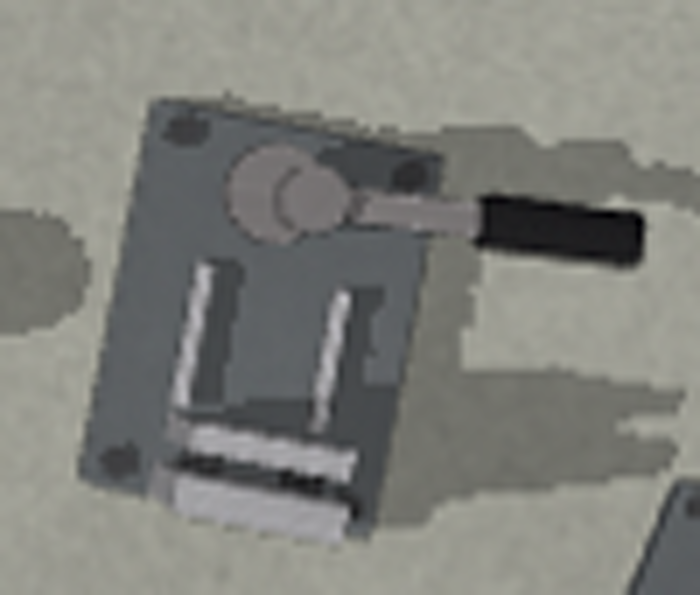

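View pics/rack_s.png

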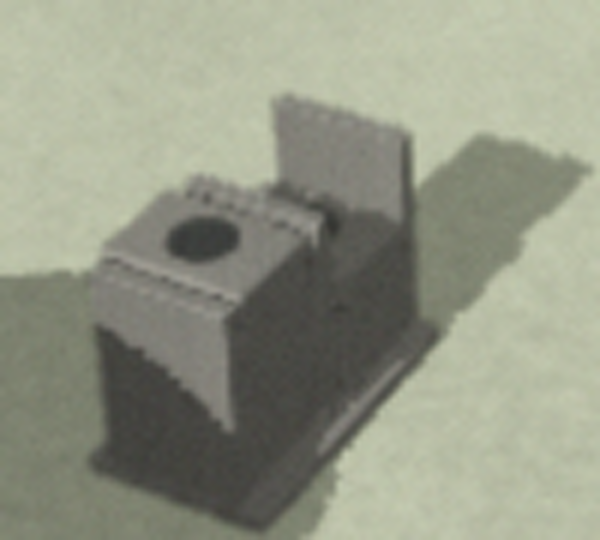

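View pics/cr_s.png

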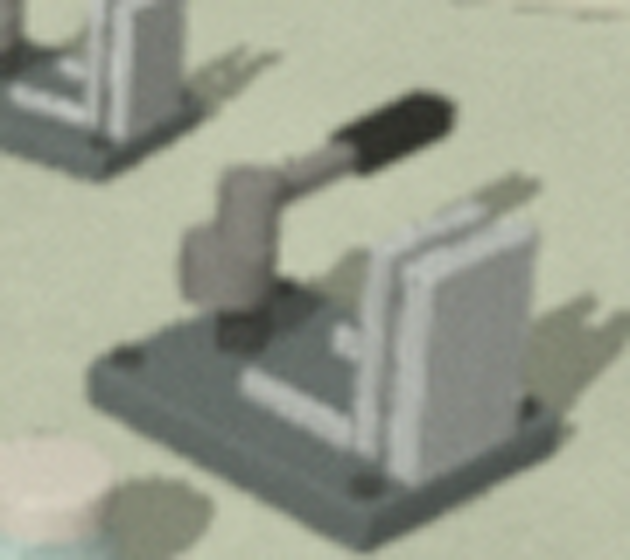

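The crops confirm the choices. The tall canister is in the left slot (top pixel about (150,222)), standing flush with the walls. The large cradle has its stop at the bottom, towards the robot, and its lever points right, nearly open. Next I measure both.

```bash
cat > meas.py <<'E'
from h import *
t=Cam("top");s=Cam("side")
hsv=cv2.cvtColor(t.im,cv2.COLOR_BGR2HSV)
for n,p in dict(lid=(145,215),plate=(322,240),bench=(290,250),rail=(328,232),short=(172,215),hub=(338,213),grip=(380,217)).items(): print(n,t.im[p[1],p[0]],hsv[p[1],p[0]])
def up(X,Y,x0,y0,k): return [x0+(X+.5)/k-.5,y0+(Y+.5)/k-.5]
# lid from hand corners (top crop)
c=[up(*q,130,190,7) for q in [(77,165),(184,141),(206,304),(97,318)]]
P=t.plane(c,.088);print("lid top",P.round(4).tolist(),P.mean(0))
for i in range(4): print(np.linalg.norm(P[i]-P[i-1]),np.degrees(np.arctan2(*(P[i]-P[i-1])[[1,0]])))
print("dot top",t.plane([up(142,227,130,190,7)],.088), "dot side",s.plane([up(203,238,170,255,6)],.088))
# cradle plate
c=[up(*q,300,185,7) for q in [(152,100),(440,155),(372,538),(82,478)]]
P=t.plane(c,.02);print("plate",P.round(4).tolist(),P.mean(0))
for i in range(4): print(np.linalg.norm(P[i]-P[i-1]),np.degrees(np.arctan2(*(P[i]-P[i-1])[[1,0]])))
c=[up(*q,290,180,7) for q in [(88,375),(362,518),(560,415)]]
print("plate side",s.plane(c,.02).round(4).tolist())
print("hub",t.plane([up(312,200,300,185,7)],.09),"grip",t.plane([up(560,230,300,185,7)],.089))
j=t.plane([[273,227]],.06);print("jar",j)
E
python3 meas.py
```

```text
lid [112 112 116] [  0   9 116]
plate [99 97 93] [100  15  99]
bench [148 158 157] [ 33  16 158]
rail [140 137 137] [120   5 140]
short [67 66 68] [165   8  68]
hub [114 114 117] [  0   7 117]
grip [33 31 31] [120  15  33]
lid top [[0.4927, 0.2748, 0.088], [0.5006, 0.2367, 0.088], [0.4439, 0.2291, 0.088], [0.4394, 0.2678, 0.088]] [0.46914167 0.25211754 0.088     ]
0.05374311098765468 7.48518387683038
0.03892773951804523 -78.29282813017866
0.057153577672872054 -172.35535899761425
0.038984962960544295 96.68513373846379
dot top [[0.47085278 0.25168076 0.088     ]] dot side [[0.47252206 0.25122703 0.088     ]]
plate [[0.5257, -0.1724, 0.02], [0.504, -0.2789, 0.02], [0.3634, -0.251, 0.02], [0.3873, -0.1444, 0.02]] [ 0.44511835 -0.21168261  0.02      ]
0.14118949135845082 -11.435917230624213
0.10870978357807388 -101.49918276034282
0.14339458678332193 168.78469718804615
0.10928656375436102 77.34554892841142
plate side [[0.5202, -0.164, 0.02], [0.3861, -0.1396, 0.02], [0.3638, -0.2477, 0.02]]
hub [[ 0.48631142 -0.22026099  0.09      ]] grip [[ 0.47469257 -0.30707487  0.089     ]]
jar [[ 0.45517666 -0.04759279  0.06      ]]
```

```bash
cat > go.py <<'E'
import sys
from h import *
o=ctrl.get_obs(); p=np.array(o["tool_pos"]); Rt=R.from_euler('xyz',o["orientation"],degrees=True)
x,y,z,yaw=map(float,sys.argv[1:5])
G=R.from_euler('xyz',[180,0,yaw],degrees=True)
print("at",p.round(4),o["orientation"].round(2),"t",round(o["clock"],2))
print("shift",Rt.inv().apply(np.array([x,y,z])-p).round(4),"rot",(Rt.inv()*G).as_rotvec().round(4))
E
python3 go.py 0.6 -0.1 0.25 -123
python3 - <<'E'
from h import *
t=Cam("top"); print("weight",t.plane([[262,130]],.05))
E
```

```text
at [ 0.2306 -0.6342  0.2262] [ 1.7997e+02 -1.0000e-02 -1.6002e+02] t 0.3
shift [-0.5297  0.3758 -0.0236] rot [ 6.000e-04  1.000e-04 -6.461e-01]
weight [[ 0.70044413 -0.02257753  0.05      ]]
```

```bash
python3 -m pendant '[[-0.53,0.376,-0.024,0,0,-0.646,1],[-0.53,0.376,-0.024,0,0,-0.646,1],[-0.53,0.376,-0.024,0,0,-0.646,1],[-0.53,0.376,-0.024,0,0,-0.646,1],[-0.53,0.376,-0.024,0,0,-0.646,1],[-0.53,0.376,-0.024,0,0,-0.646,1],[-0.53,0.376,-0.024,0,0,-0.646,1],[-0.53,0.376,-0.024,0,0,-0.646,1],[-0.53,0.376,-0.024,0,0,-0.646,1],[-0.53,0.376,-0.024,0,0,-0.646,1],[-0.53,0.376,-0.024,0,0,-0.646,1],[-0.53,0.376,-0.024,0,0,-0.646,1]]'; python3 go.py 0.4705 0.2515 0.2 -82
```

```text
clock: 1.85
tool_pos: [0.6009, -0.0984, 0.2501]
orientation: [180.0, -0.0, -122.9]
force: [-0.2, -0.6, -0.8]
opening: 0.0875
at [ 0.6009 -0.0984  0.2501] [ 1.7997e+02 -2.0000e-02 -1.2287e+02] t 1.85
shift [-0.2231  0.2994  0.0502] rot [ 6.000e-04 -2.000e-04 -7.134e-01]
```

```bash
python3 -m pendant '[[-0.223,0.299,0.05,0,0,-0.713,1],[-0.223,0.299,0.05,0,0,-0.713,1],[-0.223,0.299,0.05,0,0,-0.713,1],[-0.223,0.299,0.05,0,0,-0.713,1],[-0.223,0.299,0.05,0,0,-0.713,1],[-0.223,0.299,0.05,0,0,-0.713,1],[-0.223,0.299,0.05,0,0,-0.713,1],[-0.223,0.299,0.05,0,0,-0.713,1],[-0.223,0.299,0.05,0,0,-0.713,1],[-0.223,0.299,0.05,0,0,-0.713,1],[-0.223,0.299,0.05,0,0,-0.713,1]]'; python3 - <<'E'
from h import *
t=Cam("top");s=Cam("side")
crop(t.im,100,150,240,255,5,"pics/ra_t1.png");crop(s.im,130,150,290,345,3,"pics/ra_s1.png")
crop(t.im,300,185,410,275,7,"pics/cr_t1.png");crop(s.im,290,180,380,260,7,"pics/cr_s1.png")
E
```

```text
clock: 3.22
tool_pos: [0.4713, 0.2492, 0.2007]
orientation: [-180.0, 0.0, -82.2]
force: [-0.3, -0.3, 0.1]
opening: 0.0879
```

View pics/ra_s1.png

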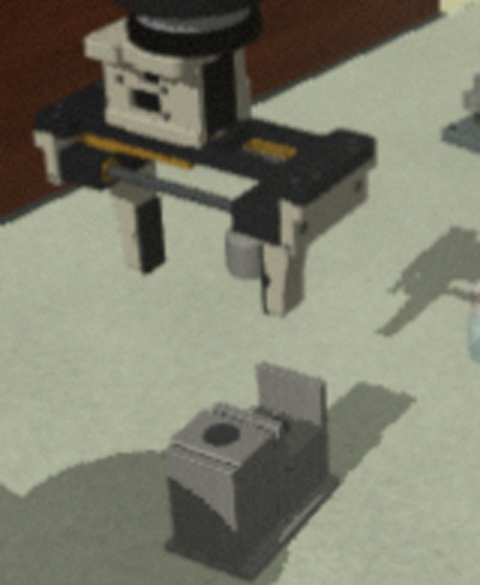

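View pics/ra_t1.png

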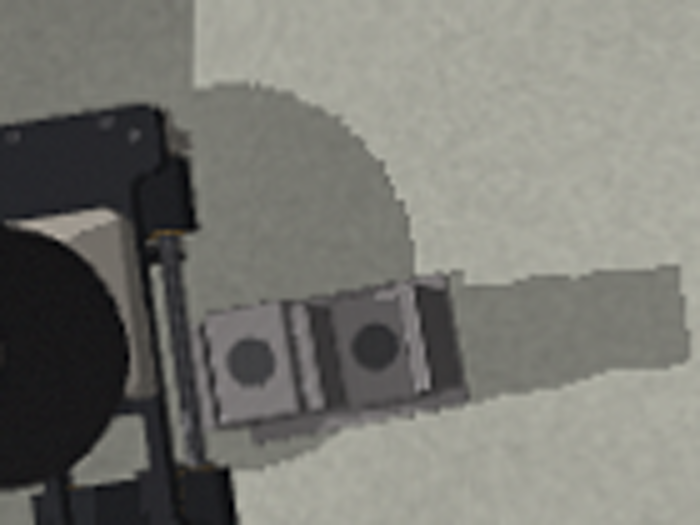

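The side view shows the gripper above the tall canister, jaws spanning its ends. The lid's dot is at about (250,362) in the top crop. Now I lower.

```bash
python3 go.py 0.471 0.2515 0.045 -82
```

```text
at [0.4712 0.2496 0.2006] [-180.     0.   -82.2] t 3.33
shift [-1.900e-03 -1.000e-04  1.556e-01] rot [-0.0001  0.0001 -0.0035]
```

```bash
python3 -m pendant '[[-0.002,0,0.04,0,0,-0.003,1],[-0.002,0,0.08,0,0,-0.003,1],[-0.002,0,0.11,0,0,-0.003,1],[-0.002,0,0.13,0,0,-0.003,1],[-0.002,0,0.145,0,0,-0.003,1],[-0.002,0,0.155,0,0,-0.003,1],[-0.002,0,0.155,0,0,-0.003,1],[-0.002,0,0.155,0,0,-0.003,1]]'; python3 - <<'E'
from h import *
t=Cam("top");s=Cam("side")
crop(s.im,130,150,290,345,3,"pics/ra_s2.png");crop(t.im,80,140,240,260,5,"pics/ra_t2.png")
E
```

```text
clock: 4.32
tool_pos: [0.4711, 0.2524, 0.0462]
orientation: [-179.9, 0.0, -82.0]
force: [-0.8, 0.3, -0.1]
opening: 0.0875
```

View pics/ra_s2.png

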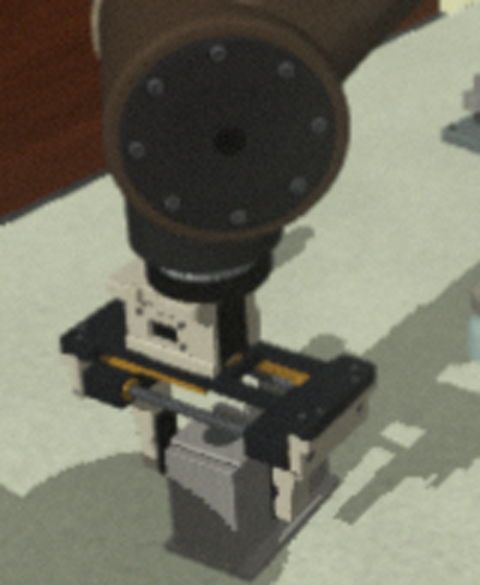

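The fingers straddle the canister's two ends in the side view (side crop, near finger at (288,490)). Closing.

```bash
python3 -m pendant '[[0,0,0,0,0,0,-1],[0,0,0,0,0,0,-1],[0,0,0,0,0,0,-1],[0,0,0,0,0,0,-1],[0,0,0,0,0,0,-1],[0,0,0,0,0,0,-1]]'; python3 -m pendant '[[0,0,-0.015,0,0,0,-1],[0,0,-0.04,0,0,0,-1],[0,0,-0.07,0,0,0,-1],[0,0,-0.11,0,0,0,-1],[0,0,-0.14,0,0,0,-1],[0,0,-0.14,0,0,0,-1],[0,0,-0.14,0,0,0,-1]]'; python3 go.py 0.56 0.1 0.15 -90
```

```text
clock: 5.18
tool_pos: [0.4711, 0.2523, 0.0458]
orientation: [-180.0, 0.0, -82.0]
force: [3.6, -0.8, -0.1]
opening: 0.0561
clock: 6.05
tool_pos: [0.4695, 0.2513, 0.1844]
orientation: [179.9, -0.0, -82.0]
force: [-0.2, -0.8, -4.7]
opening: 0.0561
at [0.4695 0.2513 0.1844] [ 1.7987e+02 -4.0000e-02 -8.2010e+01] t 6.05
shift [ 0.1624 -0.0687  0.0343] rot [ 0.0023 -0.0008  0.1395]
```

```bash
python3 -m pendant '[[0.162,-0.069,0,0,0,0.14,-1],[0.162,-0.069,0,0,0,0.14,-1],[0.162,-0.069,0,0,0,0.14,-1],[0.162,-0.069,0,0,0,0.14,-1],[0.162,-0.069,0.08,0,0,0.14,-1],[0.162,-0.069,0.08,0,0,0.14,-1],[0.162,-0.069,0.11,0,0,0.14,-1],[0.162,-0.069,0.13,0,0,0.14,-1],[0.162,-0.069,0.13,0,0,0.14,-1],[0.162,-0.069,0.13,0,0,0.14,-1]]'; python3 - <<'E'
from h import *
t=Cam("top");s=Cam("side")
crop(s.im,180,120,340,320,3,"pics/b_s2.png")
E
python3 go.py 0.56 0.1 0.038 -90
```

```text
clock: 7.3
tool_pos: [0.5616, 0.1016, 0.0557]
orientation: [180.0, -0.0, -90.0]
force: [0.2, 0.3, -5.2]
opening: 0.0564
at [0.5621 0.1017 0.0564] [-1.7993e+02  3.0000e-02 -8.9980e+01] t 7.4
shift [0.0017 0.0021 0.0184] rot [-0.0013  0.0006  0.0004]
```

View pics/b_s2.png

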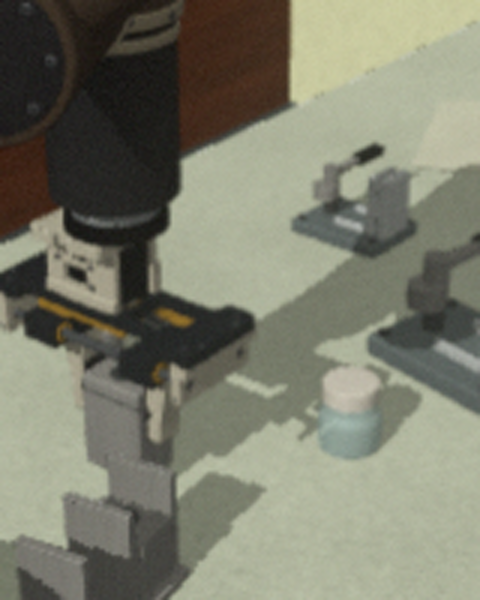

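The canister hangs upright in the jaws (about (115,410) in the crop), clear of the rack and the jar. Lowering onto the bench.

```bash
python3 -m pendant '[[0,0,0.01,0,0,0,-1],[0,0,0.015,0,0,0,-1],[0,0,0.018,0,0,0,-1],[0,0,0.019,0,0,0,-1],[0,0,0.019,0,0,0,-1],[0,0,0.019,0,0,0,-1]]'
```

```text
clock: 8.15
tool_pos: [0.5613, 0.101, 0.0377]
orientation: [180.0, -0.0, -90.0]
force: [-5.3, 0.7, 10.1]
opening: 0.0559
```

Bench contact is felt (the force changed from -5 to +10 N). I open and rise straight up.

```bash
python3 -m pendant '[[0,0,-0.001,0,0,0,-0.2],[0,0,-0.001,0,0,0,0.6],[0,0,-0.001,0,0,0,1],[0,0,-0.001,0,0,0,1],[0,0,-0.001,0,0,0,1],[0,0,-0.001,0,0,0,1],[0,0,-0.03,0,0,0,1],[0,0,-0.07,0,0,0,1],[0,0,-0.11,0,0,0,1],[0,0,-0.14,0,0,0,1],[0,0,-0.14,0,0,0,1],[0,0,-0.14,0,0,0,1]]'; python3 - <<'E'
from h import *
t=Cam("top");s=Cam("side")
cv2.imwrite("pics/t3.png",t.im);
crop(s.im,180,120,340,320,3,"pics/b_s3.png")
crop(t.im,180,130,300,230,6,"pics/b_t3.png")
E
```

```text
clock: 9.65
tool_pos: [0.5612, 0.1011, 0.1761]
orientation: [180.0, 0.0, -90.0]
force: [-1.0, -0.2, -0.5]
opening: 0.0874
```

View pics/b_s3.png

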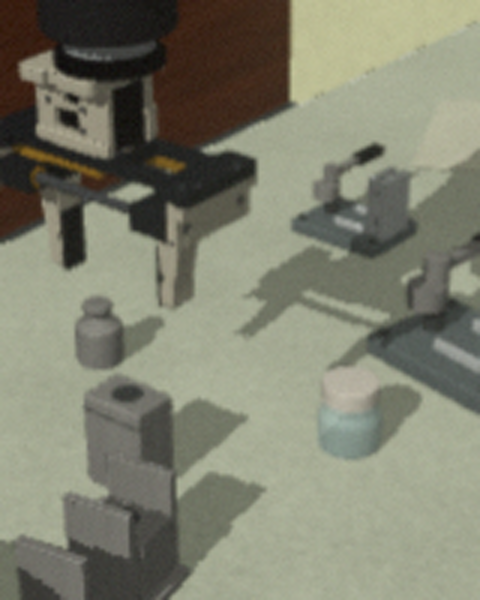

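View pics/t3.png

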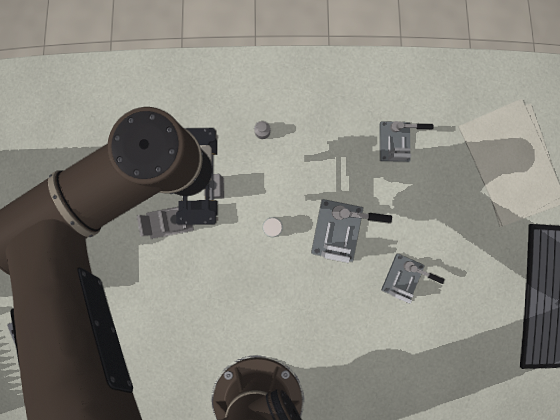

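The canister stands free and upright on the bench (crop (128,430)). Everything else is in place. Now I turn the wrist 90° and grip it by the sides.

```bash
python3 -m pendant '[[0,0,0,0,0,1.571,1],[0,0,0,0,0,1.571,1],[0,0,0,0,0,1.571,1],[0,0,0,0,0,1.571,1],[0,0,0,0,0,1.571,1],[0,0,0,0,0,1.571,1],[0,0,0,0,0,1.571,1],[0,0,0,0,0,1.571,1],[0,0,0,0,0,1.571,1],[0,0,0,0,0,1.571,1],[0,0,0,0,0,1.571,1]]'; python3 go.py 0.561 0.101 0.034 -180;  python3 - <<'E'
from h import *
s=Cam("side")
crop(s.im,180,120,340,320,3,"pics/b_s4.png")
E
```

```text
clock: 11.12
tool_pos: [0.5614, 0.1011, 0.176]
orientation: [-180.0, -0.1, -179.9]
force: [-0.5, -0.4, -0.1]
opening: 0.0874
at [0.5614 0.1011 0.176 ] [-1.7997e+02 -5.0000e-02 -1.7992e+02] t 11.12
shift [ 0.0003 -0.      0.142 ] rot [-0.0005 -0.0009  0.0014]
```

View pics/b_s4.png

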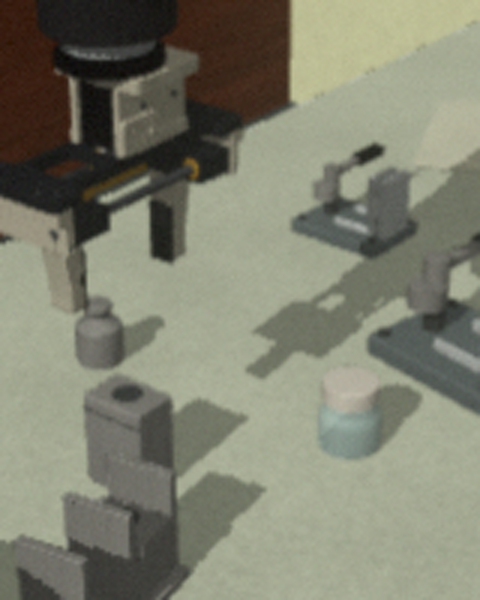

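```bash
python3 -m pendant '[[0,0,0.05,0,0,0,1],[0,0,0.09,0,0,0,1],[0,0,0.12,0,0,0,1],[0,0,0.135,0,0,0,1],[0,0,0.142,0,0,0,1],[0,0,0.142,0,0,0,1],[0,0,0.142,0,0,0,-1],[0,0,0.142,0,0,0,-1],[0,0,0.142,0,0,0,-1],[0,0,0.142,0,0,0,-1],[0,0,0.142,0,0,0,-1],[0,0,0.142,0,0,0,-1]]';  python3 - <<'E'
from h import *
s=Cam("side")
crop(s.im,180,120,340,320,3,"pics/b_s5.png")
E
```

```text
clock: 12.68
tool_pos: [0.5615, 0.1009, 0.0346]
orientation: [-180.0, -0.0, 180.0]
force: [-1.0, -1.5, 1.6]
opening: 0.0398
```

View pics/b_s5.png

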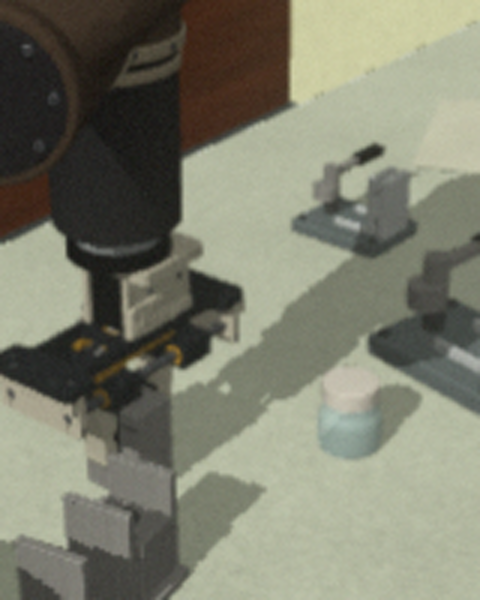

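Gripped by the sides (opening 39.8 mm). Before carrying it over I refine the cradle's pose from its lips, plate and stop.

```bash
python3 - <<'E'
from h import *
t=Cam("top");s=Cam("side")
crop(t.im,300,190,370,270,10,"pics/cr_t6.png");crop(s.im,295,185,375,260,10,"pics/cr_s6.png")
hsv=cv2.cvtColor(t.im,cv2.COLOR_BGR2HSV)
m=cv2.inRange(hsv,(85,9,50),(130,60,118)); m[:,:305]=0;m[:,368:]=0;m[:195]=0;m[265:]=0
m=cv2.morphologyEx(m,cv2.MORPH_CLOSE,np.ones((9,9)))
c=max(cv2.findContours(m,cv2.RETR_EXTERNAL,cv2.CHAIN_APPROX_NONE)[0],key=cv2.contourArea)
b=cv2.boxPoints(cv2.minAreaRect(c)); print(b.round(1).tolist(),cv2.contourArea(c))
P=t.plane(b,.02);print(P.round(4).tolist(),P.mean(0))
for i in range(4): print(np.linalg.norm(P[i]-P[i-1]),np.degrees(np.arctan2(*(P[i]-P[i-1])[[1,0]])))
E
```

```text
[[311.1000061035156, 252.89999389648438], [321.5, 198.8000030517578], [362.70001220703125, 206.8000030517578], [352.29998779296875, 260.79998779296875]] 2074.5
[[0.3873, -0.1438, 0.02], [0.5258, -0.1728, 0.02], [0.5039, -0.2796, 0.02], [0.3651, -0.25, 0.02]] [ 0.44553322 -0.21157461  0.02      ]
0.10848446155139542 78.1471354188888
0.14148025517948065 -11.830736784317772
0.10900963940111223 -101.57234159960096
0.14201473429955117 167.9578239552828
```

View pics/cr_t6.png

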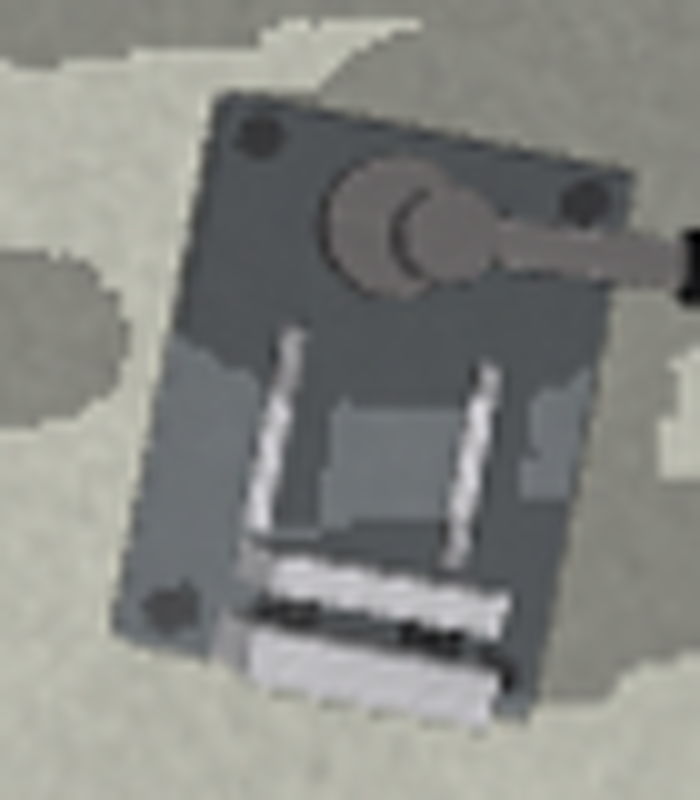

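View pics/cr_s6.png

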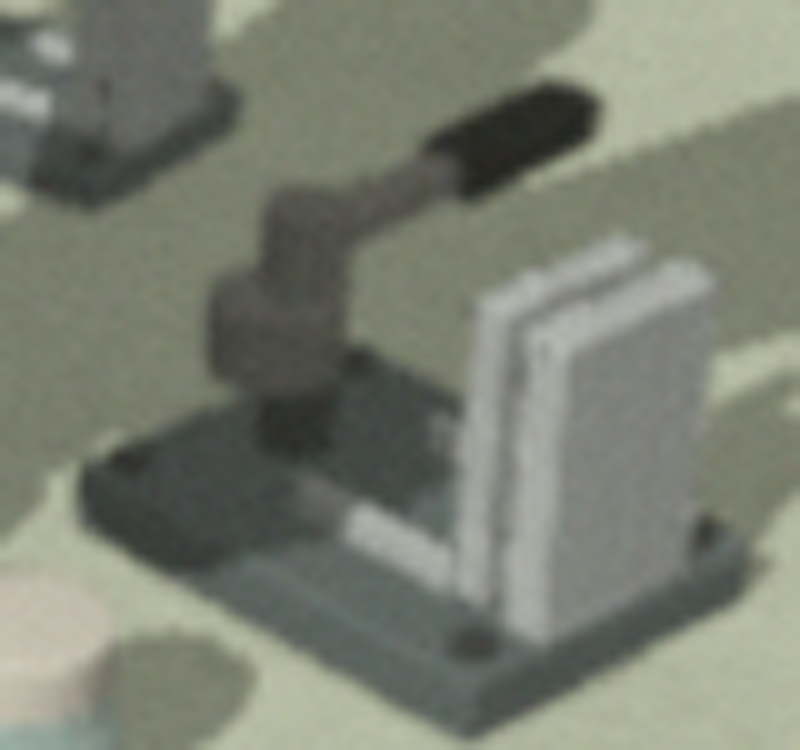

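The crops show the lips at (276,430) and (472,465), the pad's front edge from (275,550) to (512,598), and three bolts. I cast rays from these in both views.

```bash
python3 - <<'E'
from h import *
t=Cam("top");s=Cam("side")
u=lambda Q,x0,y0,k:[[x0+(X+.5)/k-.5,y0+(Y+.5)/k-.5] for X,Y in Q]
yaw=np.radians(-11.6);ex=np.array([np.cos(yaw),np.sin(yaw)]);ey=np.array([-ex[1],ex[0]])
o=np.array([.4456,-.2116])-.012*ex; print("origin",o)
def rel(P): return np.c_[(P[:,:2]-o)@ex,(P[:,:2]-o)@ey].round(4).tolist()
def ang(P): return round(float(np.degrees(np.arctan2(*(P[0]-P[1])[[1,0]]))),2)
T=lambda Q,z:t.plane(u(Q,300,190,10),z); S=lambda Q,z:s.plane(u(Q,295,185,10),z)
a=T([(292,328),(260,530)],.03);b=T([(490,365),(455,565)],.03);print("lips",rel(a),ang(a),rel(b),ang(b))
p=T([(275,550),(512,598)],.106);print("pad top edge",rel(p),ang(p)-90)
print("bolts top",rel(T([(258,133),(585,200),(172,605)],.022)))
print("bolts side",rel(S([(128,458),(475,640),(708,530)],.022)))
print("hub top",rel(T([(452,235)],.092)))
print("pad top side edge front corners",rel(S([(487,300),(630,240)],.106)))
E
```

```text
origin [ 0.4338451  -0.20918706]
lips [[0.0264, 0.0256], [-0.0256, 0.0241]] -9.98 [[0.0266, -0.0261], [-0.0252, -0.0267]] -11.0
pad top edge [[-0.0282, 0.0284], [-0.0289, -0.0294]] -12.370000000000005
bolts top [[0.0743, 0.0425], [0.0733, -0.0439], [-0.0488, 0.0418]]
bolts side [[0.0748, 0.0431], [-0.0481, 0.0419], [-0.0513, -0.0458]]
hub top [[0.054, -0.0014]]
pad top side edge front corners [[-0.0299, 0.0264], [-0.0316, -0.0261]]
```

```bash
python3 -m pendant '[[0,0,-0.02,0,0,0,-1],[0,0,-0.06,0,0,0,-1],[0,0,-0.11,0,0,0,-1],[0,0,-0.16,0,0,0,-1],[0,0,-0.16,0,0,0,-1],[0,0,-0.16,0,0,0,-1]]'; python3 go.py 0.4381 -0.2108 0.2 168.8
```

```text
clock: 13.68
tool_pos: [0.5605, 0.1013, 0.193]
orientation: [180.0, -0.1, 180.0]
force: [0.2, -1.1, -5.9]
opening: 0.0402
at [0.5605 0.1013 0.193 ] [ 1.7999e+02 -1.3000e-01  1.7996e+02] t 13.68
shift [ 0.1221 -0.3121 -0.0068] rot [ 0.     -0.0023  0.1947]
```

```bash
python3 -m pendant '[[0.122,-0.312,-0.007,0,0,0.195,-1],[0.122,-0.312,-0.007,0,0,0.195,-1],[0.122,-0.312,-0.007,0,0,0.195,-1],[0.122,-0.312,-0.007,0,0,0.195,-1],[0.122,-0.312,-0.007,0,0,0.195,-1],[0.122,-0.312,-0.007,0,0,0.195,-1],[0.122,-0.312,-0.007,0,0,0.195,-1],[0.122,-0.312,-0.007,0,0,0.195,-1],[0.122,-0.312,-0.007,0,0,0.195,-1],[0.122,-0.312,-0.007,0,0,0.195,-1]]'; python3 go.py 0.4381 -0.2108 0.12 168.8;  python3 - <<'E'
from h import *
s=Cam("side");t=Cam("top")
crop(s.im,250,120,410,270,5,"pics/c_s7.png");cv2.imwrite("pics/c_t7.png",t.im)
E
```

```text
clock: 14.92
tool_pos: [0.4398, -0.2101, 0.2013]
orientation: [180.0, -0.0, 168.9]
force: [0.5, -0.4, -4.5]
opening: 0.04
at [ 0.4398 -0.2101  0.2013] [ 1.8000e+02 -3.0000e-02  1.6889e+02] t 14.93
shift [ 0.0015 -0.0011  0.0813] rot [ 0.0001 -0.0005  0.0015]
```

View pics/c_s7.png

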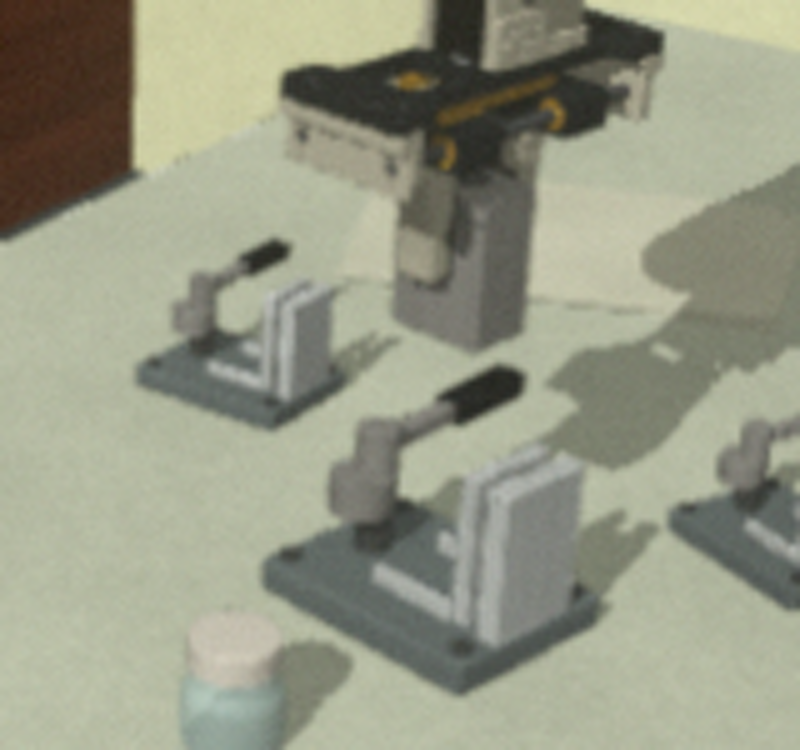

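View pics/c_t7.png

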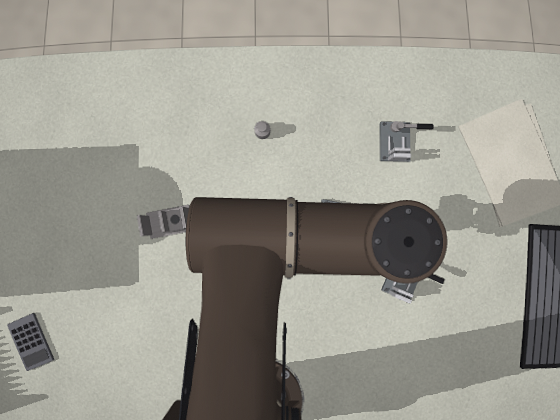

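The side view shows the canister hanging upright over the cradle, bottom corners at crop (395,320), (472,350) and (525,326). I check its offset from the TCP.

```bash
python3 - <<'E'
from h import *
s=Cam("side")
u=lambda Q,x0,y0,k:[[x0+(X+.5)/k-.5,y0+(Y+.5)/k-.5] for X,Y in Q]
P=s.plane(u([(395,319),(472,350),(525,326)],250,120,5),.2013-.0346)
yaw=np.radians(-11.2);ex=np.array([np.cos(yaw),np.sin(yaw)]);ey=np.array([-ex[1],ex[0]])
q=P[:,:2]-np.array([.4398,-.2101]); print(np.c_[q@ex,q@ey].round(4))
E
```

```text
[[ 0.0261  0.0182]
 [-0.0236  0.0166]
 [-0.0219 -0.0255]]
```

```bash
python3 go.py 0.4372 -0.2106 0.07 168.8; python3 -m pendant '[[0.0025,-0.001,0.03,0,0,0.0015,-1],[0.0025,-0.001,0.05,0,0,0.0015,-1],[0.0025,-0.001,0.07,0,0,0.0015,-1],[0.0025,-0.001,0.075,0,0,0.0015,-1],[0.0025,-0.001,0.075,0,0,0.0015,-1],[0.0025,-0.001,0.075,0,0,0.0015,-1]]'; python3 go.py 0.4372 -0.2106 0.07 168.8; python3 - <<'E'
from h import *
s=Cam("side")
crop(s.im,270,140,390,260,6,"pics/c_s8.png")
E
```

```text
at [ 0.4397 -0.2103  0.2015] [180.    -0.   168.86] t 15.07
shift [ 0.0024 -0.0007  0.1315] rot [ 0.0001 -0.      0.0011]
clock: 15.82
tool_pos: [0.4376, -0.2113, 0.1274]
orientation: [-180.0, 0.1, 168.7]
force: [-0.1, 0.1, -4.7]
opening: 0.0401
at [ 0.4376 -0.2113  0.1274] [-1.8000e+02  8.0000e-02  1.6875e+02] t 15.82
shift [0.0006 0.0006 0.0574] rot [-0.      0.0015 -0.0009]
```

View pics/c_s8.png

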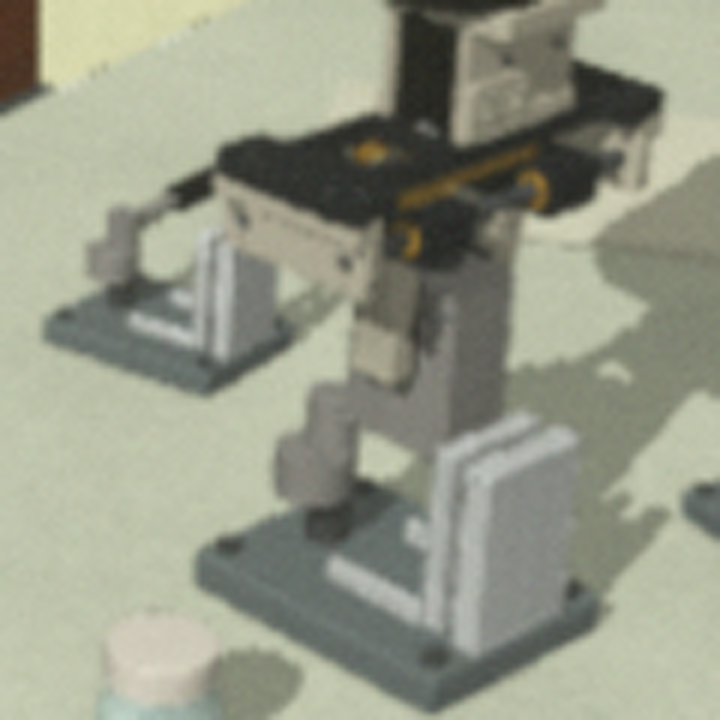

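The canister's underside is just under the stop's top, between hub and pad (crop (400,430)), with no contact force. Continuing.

```bash
python3 -m pendant '[[0.0005,0.0005,0.015,0,0,0,-1],[0.0005,0.0005,0.03,0,0,0,-1],[0.0005,0.0005,0.042,0,0,0,-1],[0.0005,0.0005,0.05,0,0,0,-1],[0.0005,0.0005,0.05,0,0,0,-1]]'; python3 - <<'E'
from h import *
s=Cam("side")
crop(s.im,270,140,390,260,6,"pics/c_s9.png")
E
```

```text
clock: 16.5
tool_pos: [0.4363, -0.2107, 0.0762]
orientation: [-180.0, -0.0, 168.7]
force: [0.1, 0.2, -5.0]
opening: 0.0402
```

View pics/c_s9.png

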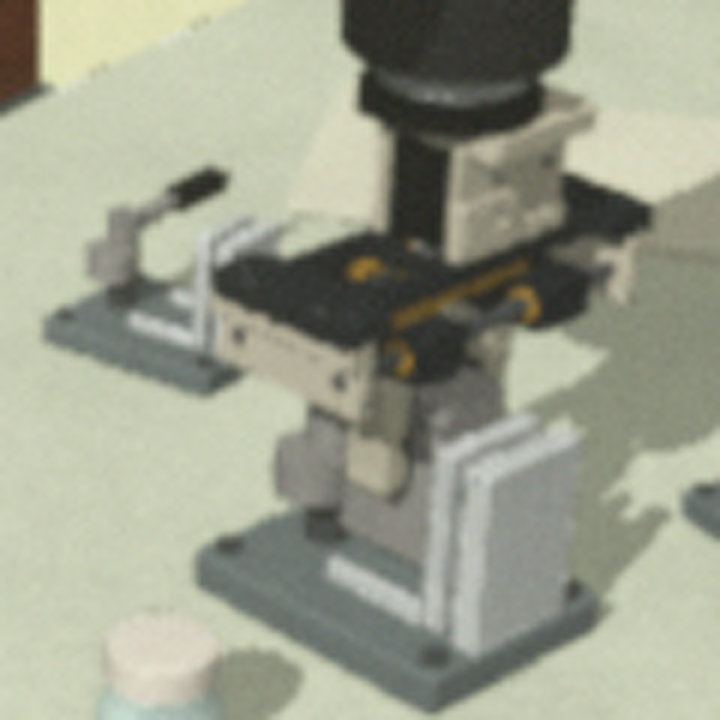

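```bash
python3 -m pendant '[[-0.001,0,0.008,0,0,0,-1],[-0.001,0,0.014,0,0,0,-1],[-0.001,0,0.018,0,0,0,-1],[-0.001,0,0.02,0,0,0,-1],[-0.001,0,0.02,0,0,0,-1]]'
```

```text
clock: 17.18
tool_pos: [0.4374, -0.2109, 0.0564]
orientation: [-180.0, -0.0, 168.7]
force: [0.2, -0.5, -4.8]
opening: 0.0402
```

```bash
python3 -m pendant '[[0,0,0.0012,0,0,0,-1],[0,0,0.002,0,0,0,-1],[0,0,0.0025,0,0,0,-1],[0,0,0.0025,0,0,0,-1]]'
```

```text
clock: 17.68
tool_pos: [0.4376, -0.2109, 0.0545]
orientation: [-180.0, 0.0, 168.7]
force: [-1.7, 1.6, 4.5]
opening: 0.0399
```

Seated (force -4.8 → +4.5 N at TCP height 0.0545, as expected). I open and rise.

```bash
python3 -m pendant '[[0,0,-0.0005,0,0,0,-0.2],[0,0,-0.0005,0,0,0,0.6],[0,0,-0.0005,0,0,0,1],[0,0,-0.0005,0,0,0,1],[0,0,-0.0005,0,0,0,1],[0,0,-0.03,0,0,0,1],[0,0,-0.07,0,0,0,1],[0,0,-0.11,0,0,0,1],[0,0,-0.14,0,0,0,1],[0,0,-0.14,0,0,0,1],[0,0,-0.14,0,0,0,1]]'; python3 - <<'E'
from h import *
s=Cam("side")
crop(s.im,270,140,390,260,6,"pics/c_s10.png")
E
```

```text
clock: 19.05
tool_pos: [0.4371, -0.2107, 0.1936]
orientation: [180.0, -0.0, 168.7]
force: [-0.6, 0.3, -0.7]
opening: 0.0877
```

View pics/c_s10.png

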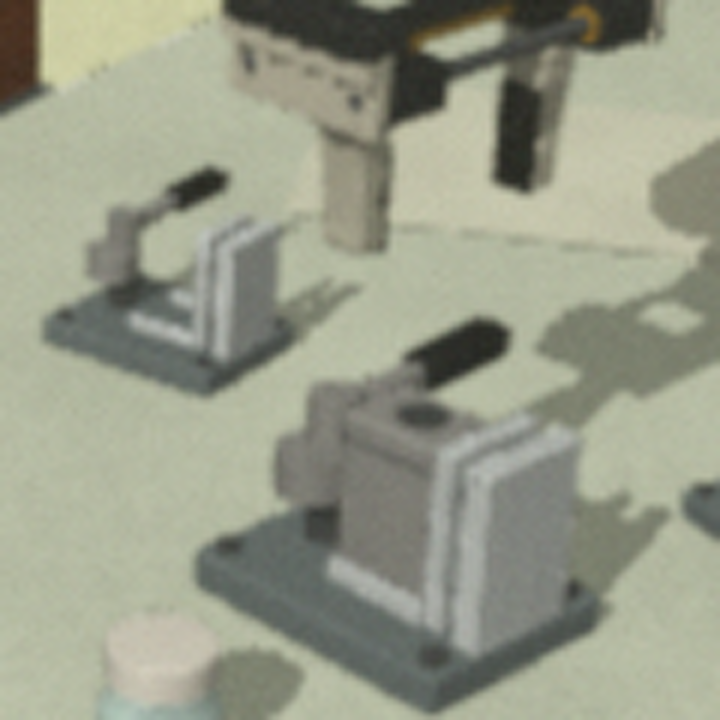

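The canister stands in the cradle, upright between pad and cam (crop (385,500)), with the lever still open (grip at (460,350)). I shut the fingers, go beside the grip on the stop's side, and work out the arc.

```bash
cat > arc.py <<'E'
import sys
from h import *
z,off=float(sys.argv[1]),float(sys.argv[2]); phis=list(map(float,sys.argv[3:]))
o=ctrl.get_obs(); p=np.array(o["tool_pos"]); Rt=R.from_euler('xyz',o["orientation"],degrees=True)
y0=-11.2; pv=np.array([.4876,-.2206])
print("at",p.round(4),o["orientation"].round(2),"t",round(o["clock"],2))
q=R.from_euler('z',-y0,degrees=True).apply(p-np.r_[pv,0]); print("in pivot frame",q.round(4))
for f in phis:
    a=np.radians(f+y0); n=np.array([np.cos(a),np.sin(a)]); d=np.array([n[1],-n[0]])
    c=pv+.088*d-off*n
    G=R.from_euler('xyz',[180,0,180+y0+f],degrees=True)
    print(f,c.round(4),Rt.inv().apply(np.r_[c,z]-p).round(4),(Rt.inv()*G).as_rotvec().round(3))
E
python3 arc.py 0.19 0.045 0; python3 arc.py 0.066 0.045 0
python3 - <<'E'
from h import *
t=Cam("top");print(t.plane([[404,265],[437,279],[397,155],[398,140]],.05).round(3))
E
```

```text
at [ 0.4369 -0.2107  0.1932] [ 1.7999e+02 -8.0000e-02  1.6872e+02] t 19.1
in pivot frame [-5.170e-02 -1.000e-04  1.932e-01]
0.0 [ 0.4264 -0.2982] [-0.0068 -0.0879  0.0032] [ 0.    -0.001 -0.001]
at [ 0.4369 -0.2107  0.1932] [ 1.7999e+02 -8.0000e-02  1.6872e+02] t 19.1
in pivot frame [-5.170e-02 -1.000e-04  1.932e-01]
0.0 [ 0.4264 -0.2982] [-0.007  -0.0879  0.1272] [ 0.    -0.001 -0.001]
[[ 0.354 -0.377  0.05 ]
 [ 0.316 -0.463  0.05 ]
 [ 0.634 -0.366  0.05 ]
 [ 0.672 -0.37   0.05 ]]
```

```bash
python3 -m pendant '[[-0.007,-0.04,0,0,0,0,-1],[-0.007,-0.088,0,0,0,0,-1],[-0.007,-0.088,0,0,0,0,-1],[-0.007,-0.088,0.04,0,0,0,-1],[-0.007,-0.088,0.08,0,0,0,-1],[-0.007,-0.088,0.11,0,0,0,-1],[-0.007,-0.088,0.127,0,0,0,-1],[-0.007,-0.088,0.127,0,0,0,-1],[-0.007,-0.088,0.127,0,0,0,-1]]'; python3 arc.py 0.066 0.024 0 3 10 20 30; python3 - <<'E'
from h import *
s=Cam("side")
crop(s.im,270,120,410,260,5,"pics/d1.png")
E
```

```text
clock: 20.27
tool_pos: [0.4275, -0.2984, 0.0674]
orientation: [-180.0, 0.0, 168.8]
force: [-1.1, -0.5, 0.3]
opening: 0.0036
at [ 0.4275 -0.2984  0.0674] [-1.7999e+02  1.0000e-02  1.6876e+02] t 20.27
in pivot frame [-0.0438 -0.088   0.0674]
0.0 [ 0.447  -0.3023] [-0.0198 -0.      0.0014] [-0.     0.    -0.001]
3.0 [ 0.4513 -0.3043] [-0.0245 -0.0012  0.0014] [-0.     0.    -0.053]
10.0 [ 0.4618 -0.3081] [-0.0355 -0.0028  0.0014] [-0.     0.    -0.175]
20.0 [ 0.4773 -0.3112] [-0.0514 -0.0029  0.0014] [-0.    0.   -0.35]
30.0 [ 0.4932 -0.3116] [-0.0671 -0.0002  0.0014] [-0.     0.    -0.524]
```

View pics/d1.png

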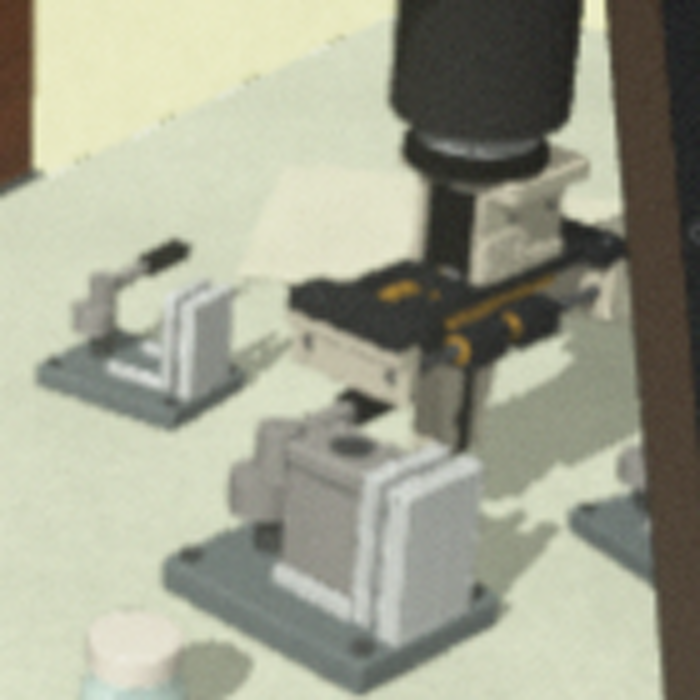

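The shut fingers stand on the stop's side of the grip (fingers (445,410), grip (365,405)). First stretch of the arc, to about 30°.

```bash
python3 -m pendant '[[-0.010,0,0.001,0,0,0,-1],[-0.020,0,0.001,0,0,0,-1],[-0.0275,-0.0018,0.001,0,0,-0.09,-1],[-0.0355,-0.0028,0.001,0,0,-0.175,-1],[-0.0435,-0.003,0.001,0,0,-0.26,-1],[-0.0514,-0.0029,0.001,0,0,-0.35,-1],[-0.0592,-0.0018,0.001,0,0,-0.437,-1],[-0.0671,-0.0002,0.001,0,0,-0.524,-1],[-0.0671,-0.0002,0.001,0,0,-0.524,-1]]'; python3 arc.py 0.066 0.023 35 40 45 50 55 60 65 ; python3 - <<'E'
from h import *
s=Cam("side");t=Cam("top")
crop(s.im,270,120,410,260,5,"pics/d2.png");crop(t.im,280,120,440,270,5,"pics/d2t.png")
E
```

```text
clock: 21.45
tool_pos: [0.4938, -0.312, 0.066]
orientation: [-180.0, 0.0, -161.3]
force: [0.8, 0.6, -0.3]
opening: 0.0007
at [ 0.4938 -0.312   0.066 ] [-1.7999e+02  1.0000e-02 -1.6127e+02] t 21.45
in pivot frame [ 0.0238 -0.0885  0.066 ]
35.0 [ 0.5021 -0.3104] [-0.0083 -0.0011  0.    ] [-0.     0.    -0.089]
40.0 [ 0.5098 -0.3088] [-0.0162 -0.0021  0.    ] [-0.     0.    -0.176]
45.0 [ 0.5174 -0.3065] [-0.0242 -0.0024  0.    ] [-0.     0.    -0.263]
50.0 [ 0.5248 -0.3036] [-0.0321 -0.002   0.    ] [-0.    0.   -0.35]
55.0 [ 0.5319 -0.3   ] [-0.0399 -0.0009  0.    ] [-0.     0.    -0.438]
60.0 [ 0.5387 -0.2959] [-0.0477  0.0009  0.    ] [-0.     0.    -0.525]
65.0 [ 0.545  -0.2911] [-0.0552  0.0033  0.    ] [-0.     0.    -0.612]
```

View pics/d2.png

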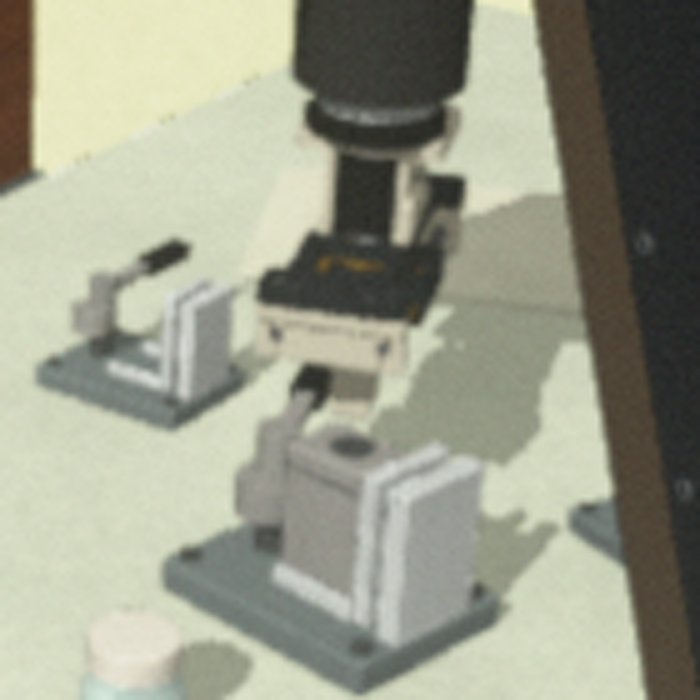

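View pics/d2t.png

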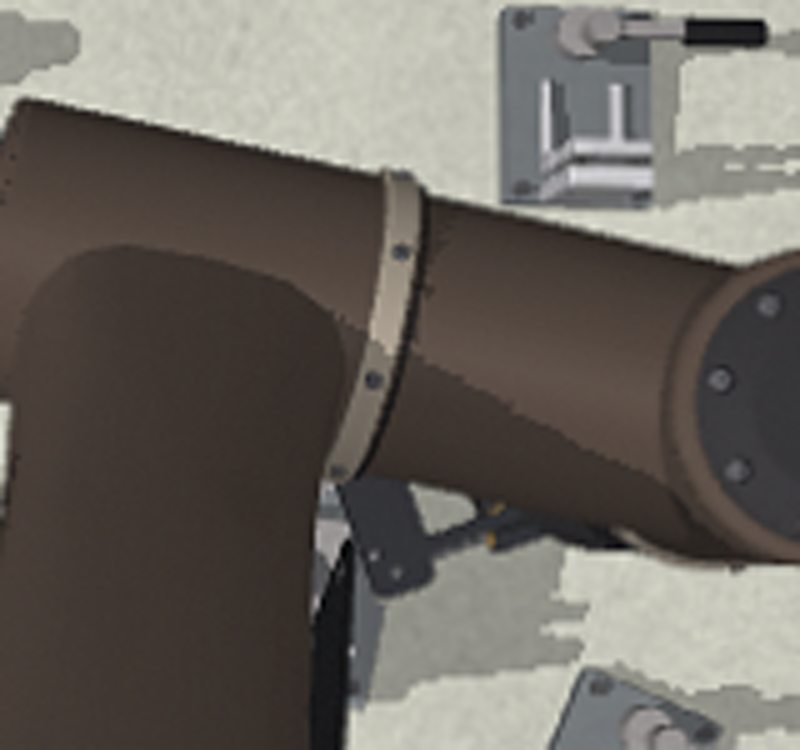

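The lever has moved to about 30° with the fingers behind it (grip (310,385)). Continuing to about 65°.

```bash
python3 -m pendant '[[-0.0083,-0.0011,0,0,0,-0.089,-1],[-0.0162,-0.0021,0,0,0,-0.176,-1],[-0.0242,-0.0024,0,0,0,-0.263,-1],[-0.0321,-0.002,0,0,0,-0.35,-1],[-0.04,-0.0009,0,0,0,-0.438,-1],[-0.0477,0.0009,0,0,0,-0.525,-1],[-0.0552,0.0033,0,0,0,-0.612,-1],[-0.0552,0.0033,0,0,0,-0.612,-1]]'; python3 arc.py 0.066 0.022 70 75 80 85 90 93; python3 - <<'E'
from h import *
s=Cam("side")
crop(s.im,270,120,410,260,5,"pics/d3.png")
E
```

```text
clock: 22.55
tool_pos: [0.5442, -0.2908, 0.0661]
orientation: [-180.0, 0.0, -126.3]
force: [0.3, 0.9, -0.0]
opening: 0.0005
at [ 0.5442 -0.2908  0.0661] [-1.8000e+02  1.0000e-02 -1.2627e+02] t 22.55
in pivot frame [ 0.0692 -0.0579  0.0661]
70.0 [ 0.5515 -0.285 ] [-0.009  -0.0024  0.0001] [-0.     0.    -0.089]
75.0 [ 0.5568 -0.2792] [-0.0169 -0.0033  0.0001] [-0.     0.    -0.176]
80.0 [ 0.5617 -0.2729] [-0.0248 -0.0035  0.0001] [-0.     0.    -0.263]
85.0 [ 0.566  -0.2663] [-0.0327 -0.003   0.0001] [-0.    0.   -0.35]
90.0 [ 0.5697 -0.2593] [-0.0405 -0.0018  0.0001] [-0.     0.    -0.438]
93.0 [ 0.5716 -0.2549] [-0.0451 -0.0008  0.0001] [-0.    0.   -0.49]
```

View pics/d3.png

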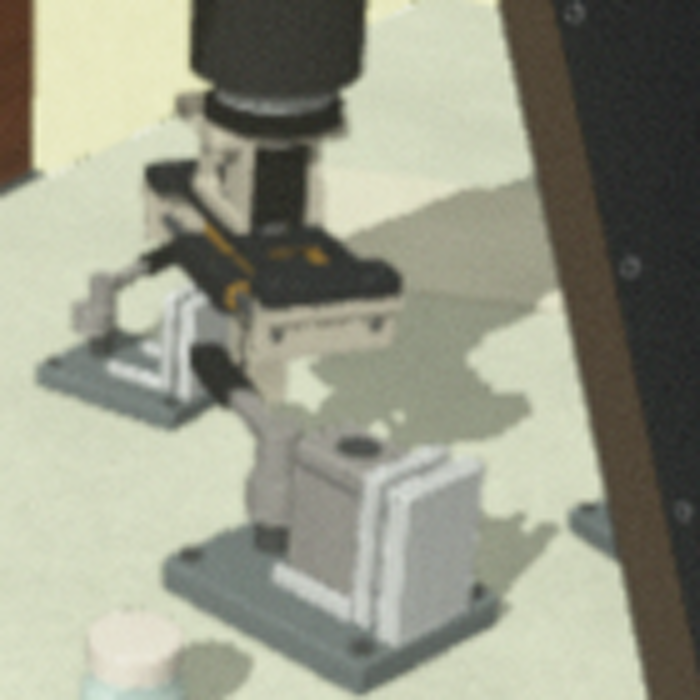

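```bash
python3 -m pendant '[[-0.009,-0.0024,0,0,0,-0.089,-1],[-0.0169,-0.0033,0,0,0,-0.176,-1],[-0.0248,-0.0035,0,0,0,-0.263,-1],[-0.0327,-0.003,0,0,0,-0.35,-1],[-0.0327,-0.003,0,0,0,-0.35,-1],[-0.0327,-0.003,0,0,0,-0.35,-1]]'; python3 arc.py 0.066 0.022 88 90 93; python3 - <<'E'
from h import *
s=Cam("side")
crop(s.im,270,120,410,260,5,"pics/d4.png")
E
```

```text
clock: 23.35
tool_pos: [0.5658, -0.2665, 0.0661]
orientation: [-180.0, 0.0, -106.3]
force: [-0.1, 0.5, 0.3]
opening: 0.0004
at [ 0.5658 -0.2665  0.0661] [-1.7998e+02  1.0000e-02 -1.0631e+02] t 23.35
in pivot frame [ 0.0856 -0.0298  0.0661]
88.0 [ 0.5683 -0.2621] [-0.0049 -0.0011  0.0001] [-0.     0.    -0.054]
90.0 [ 0.5697 -0.2593] [-0.008  -0.0017  0.0001] [-0.     0.    -0.089]
93.0 [ 0.5716 -0.2549] [-0.0127 -0.0023  0.0001] [-0.     0.    -0.141]
```

View pics/d4.png

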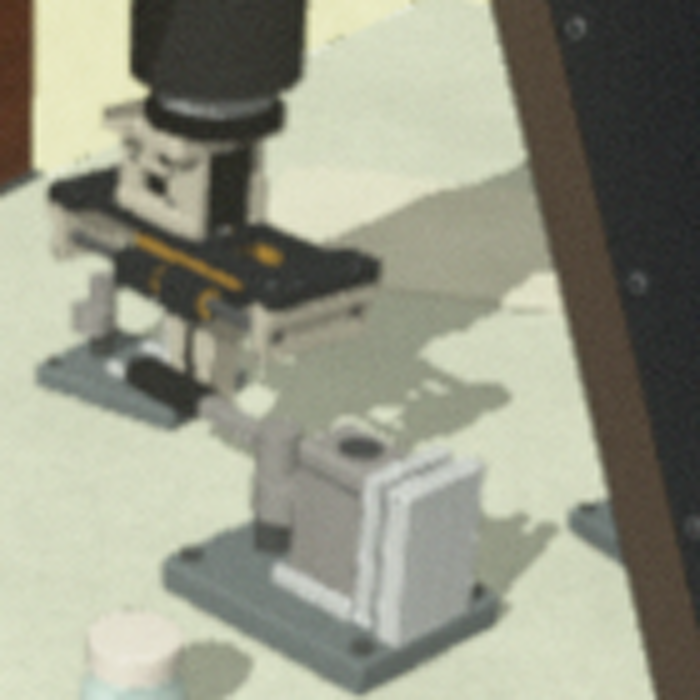

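The lever is nearly along +x (grip (165,388)). I creep on until the end stop is felt.

```bash
python3 -m pendant '[[-0.0025,-0.0006,0,0,0,-0.027,-1],[-0.0049,-0.0011,0,0,0,-0.054,-1],[-0.0065,-0.0014,0,0,0,-0.07,-1],[-0.008,-0.0017,0,0,0,-0.089,-1],[-0.008,-0.0017,0,0,0,-0.089,-1]]'; python3 arc.py 0.066 0.02 90; python3 - <<'E'
from h import *
s=Cam("side")
crop(s.im,270,150,370,250,7,"pics/d5.png")
E
```

```text
clock: 24.02
tool_pos: [0.5689, -0.2612, 0.0662]
orientation: [179.9, -0.1, -101.0]
force: [-3.5, -14.8, -0.1]
opening: 0.0006
at [ 0.5689 -0.2612  0.0662] [ 1.7994e+02 -1.4000e-01 -1.0102e+02] t 24.02
in pivot frame [ 0.0876 -0.0241  0.0662]
90.0 [ 0.57   -0.2573] [-0.0041 -0.0004  0.0002] [ 0.001 -0.002  0.003]
```

View pics/d5.png

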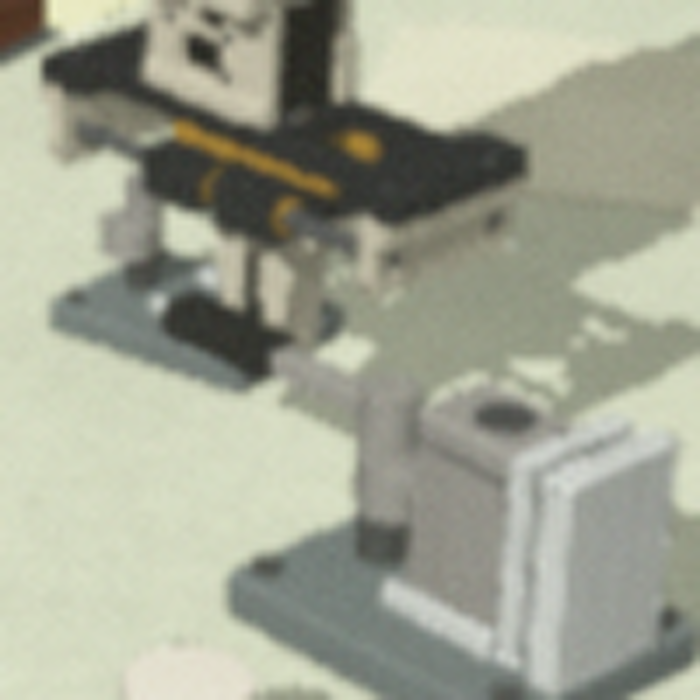

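A 15 N force arises, probably the end stop. I press 1.5 mm more to be sure, then back off and measure the lever.

```bash
python3 -m pendant '[[-0.001,0,0,0,0,0,-1],[-0.0015,0,0,0,0,0,-1],[-0.0015,0,0,0,0,0,-1]]'; python3 arc.py 0.066 0.02 90
```

```text
clock: 24.45
tool_pos: [0.5689, -0.261, 0.0662]
orientation: [179.9, -0.2, -101.1]
force: [-4.1, -22.0, -2.2]
opening: 0.0005
at [ 0.5689 -0.261   0.0662] [ 179.93   -0.21 -101.06] t 24.45
in pivot frame [ 0.0876 -0.0239  0.0662]
90.0 [ 0.57   -0.2573] [-0.0039 -0.0004  0.0002] [ 0.001 -0.004  0.002]
```

That is a hard stop: 7 N more gave only 0.2 mm of travel. I back off, rise and move clear.

```bash
python3 -m pendant '[[0.01,0,0,0,0,0,-1],[0.03,0,0,0,0,0,-1],[0.04,0,0,0,0,0,-1],[0.04,0,-0.06,0,0,0,-1],[0.04,0,-0.12,0,0,0,-1],[0.10,0,-0.16,0,0,0,-1],[0.16,0,-0.16,0,0,0,-1],[0.22,0,-0.16,0,0,0,-1],[0.25,0,-0.16,0,0,0,-1],[0.25,0,-0.16,0,0,0,-1],[0.25,0,-0.16,0,0,0,-1]]'; python3 - <<'E'
from h import *
s=Cam("side");t=Cam("top");cv2.imwrite("pics/e_t.png",t.im)
crop(s.im,270,150,370,250,7,"pics/e_s.png");crop(t.im,300,180,390,270,8,"pics/e_tc.png")
E
```

```text
clock: 25.82
tool_pos: [0.5221, -0.5028, 0.2257]
orientation: [180.0, 0.0, -101.1]
force: [0.4, 0.1, 0.6]
opening: 0.0004
```

View pics/e_s.png

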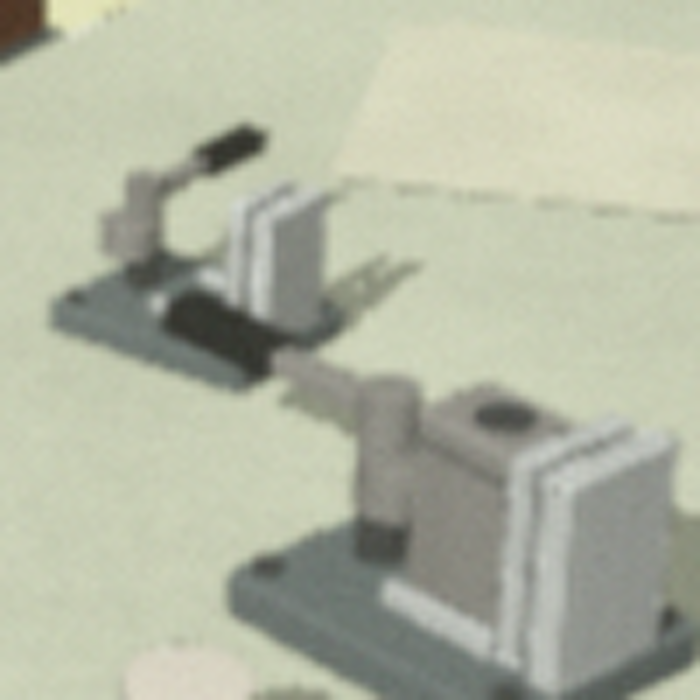

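View pics/e_tc.png

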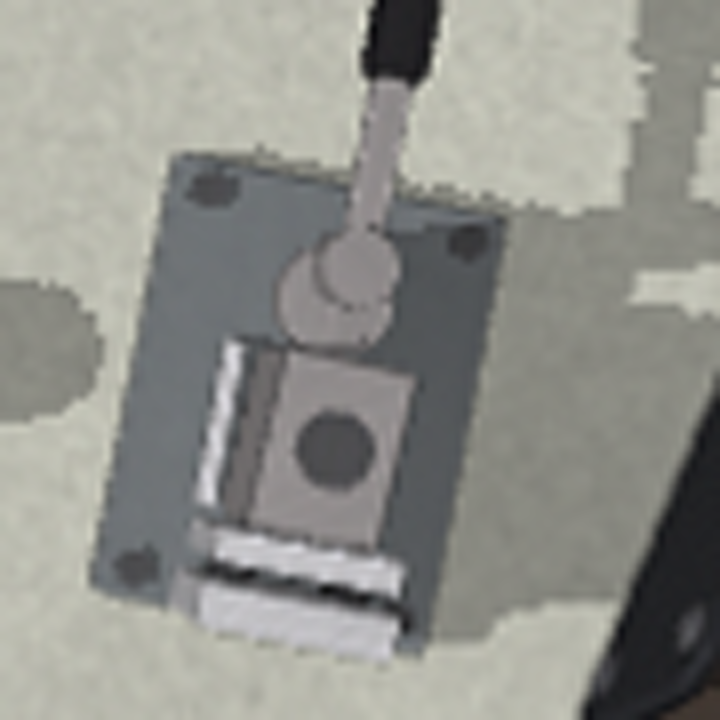

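View pics/e_t.png

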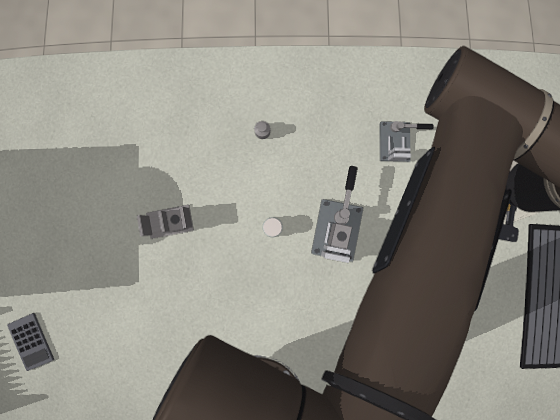

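The lever points along the cradle's +x, its grip at about (351,178) in the top view. The canister stands upright against the pad, its dot at crop (335,450). The jar, the check weight and the short canister are in place. Last numbers follow.

```bash
python3 - <<'E'
from h import *
t=Cam("top")
u=lambda Q,x0,y0,k:[[x0+(X+.5)/k-.5,y0+(Y+.5)/k-.5] for X,Y in Q]
m=(t.im.max(2)<55).astype(np.uint8); m[:,:335]=0;m[:,370:]=0;m[200:]=0;m[:155]=0
mo=cv2.moments(m,True); g=t.plane([[mo["m10"]/mo["m00"],mo["m01"]/mo["m00"]]],.087)[0]
hub=t.plane(u([(359,266)],300,180,8),.092)[0]
yaw=np.radians(-11.2);ex=np.array([np.cos(yaw),np.sin(yaw)]);ey=np.array([-ex[1],ex[0]]);o=np.array([.4337,-.2099])
pv=o+.0549*ex
for n,c in(("pivot calc",pv),("hub seen",hub[:2])):
    d=g[:2]-c;print(n,"len",np.hypot(*d).round(4),"lever rad",(np.arctan2(d@ex,-(d@ey))).round(3))
c=t.plane(u([(335,450),(290,352),(413,377),(374,548),(247,525)],300,180,8),.1)[:,:2]-o
print("canister dot/corners in cradle",np.c_[c@ex,c@ey].round(4).tolist())
e=(c[1]+c[2]-c[3]-c[4])/2;print("long axis vs cradle rad",np.arctan2(e@ey,e@ex).round(3))
print(t.plane([[273,227]],.06),t.plane([[262,130]],.05), ctrl.get_obs()["force"].round(2))
E
```

```text
pivot calc len 0.0871 lever rad 1.553
hub seen len 0.0876 lever rad 1.555
canister dot/corners in cradle [[-0.0014, -0.0017], [0.0249, 0.0168], [0.0242, -0.0209], [-0.0281, -0.0184], [-0.0281, 0.0203]]
long axis vs cradle rad -0.057
[[ 0.45517666 -0.04759279  0.06      ]] [[ 0.70044413 -0.02257753  0.05      ]] [0.91 0.48 0.78]
```

All within limits, so I hand in.

```bash
python3 -c "
from plant import ctrl
print(ctrl.close_job())"
```

```text
the job is handed in; nothing more can be done
None
```

The tall canister is clamped in the large cradle and the job is handed in at about 26 s on the robot's clock. I lifted the canister from the rack by its ends, stood it free on the bench and re-gripped it by its sides. I set it in the cradle, let go, and pushed the lever round with shut fingers to the end stop. There, 7 N more force gave only 0.2 mm of travel.

**Last checks:**
- **Lever:** about 1.55 rad by camera.
- **Canister:** its centre is at about x = -1.4 mm and y = -1.7 mm in the cradle. Its long axis is off by about 0.06 rad by eyeballed corners (limit 0.12), and it looks upright.
- **Surroundings:** the robot stood clear, and the jar, check weight and short canister looked unmoved in the last top view.

**Disagreements:**
- The side-view corners of the hanging canister were 2 to 6 mm off the expected ones, so I set it down about 1 mm nearer the stop.
- I felt almost no push force until the end stop; the task's description led me to expect about 6 N.

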